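# Sort the engraver's bench into its trays

## Robot

A 6-joint arm with a two-finger parallel gripper is mounted at the origin on a cart in front of the work surface, level with it; the furniture and walls round the work are solid. World frame = base frame: x ahead of the robot, y to its left, z up, the work surface at z = 0. Lengths are in m, angles in rad, forces in N, time in s.
With the tool pointing down it reaches from about 0.35 to 0.775 m from the base axis. Payload 5.5 kg.
Tool frame: the origin (TCP) lies midway between the tips of the shut fingers; the grasp point (between the pads) lies 19 mm behind it (robot.grip_depth is the distance from the TCP to the grasp point, in m); z points along the fingers, y is the line along which they close (so a half turn about z gives the same grasp; the last joint's range is limited). The gripper opens to 85 mm and grips with 20 to 120 N. Pads are 22 mm wide; open, the fingers measure 114 mm over their backs; the gripper's body (76 mm by 85 mm) begins 54 mm behind the grasp point. The pads swing forward as they close: fully open they stand 13 mm farther back than shut.
Start: joints at [-1.475, 0.313, 0.046, 1.304, 0, 1.431], TCP at [0.134, -0.559, 0.203] pointing down, gripper open.
Joint ranges: [-2.76, 2.76], [-0.86, 1.69], [-1.03, 1.26], [-2.2, 2.34], [-1.47, 1.5], [-3.14, 3.14]. Speed limits (rad/s): [2.57, 2.57, 3.14, 3.14, 3.14, 3.14].

## Interface

Orientations are given as a unit quaternion [w, x, y, z].
In Python, from station import sensors, imaging, robot gives the robot as it stands.
- The arm moves only by the shell command python3 -m jog 'ROWS' [FORCE]. ROWS is a JSON object of lists of equal length, an entry for each row: "translation": the shift along the tool's x, y, z in units of 30 mm (1.0 is 30 mm), a list of three; "twist": the turn, a rotation vector about the tool's x, y, z in units of 10 degrees (1.0 is 10 degrees), a list of three; "hand": the finger opening in mm, from 0 to 85.4. A call has 1 to 10 rows; each row shifts and turns the commanded pose from where the row before left it, along the tool's axes as they then stand; what a row does not reach is not made up. A row lasts 1/8 s, in which the tool goes at most 62.5 mm and 10.7 degrees, less where a joint would pass 70% of its speed; a pose out of reach is approached as far as the arm can. A call is refused whole if a number of a shift passes 1 or a number of a turn 1, either way. A call with a gripper value outside its range is refused whole. The fingers move at their own pace and stop on an object; FORCE is the grip in N (left out, the last holds). Time passes only in rows, so rows that do not move let the fingers close. It gives the time, the measured TCP pose, the force, the opening and the grip force at its end, in the units of the state.
- sensors.get_state(): the state, without advancing time (a new reading comes with each control period).
- imaging.grab_frame(name): name is "side" or "top"; returns the picture (420x560x3 uint8, red, green, blue); there is no depth.
- imaging.camera_model(name): a dict with "fx", "fy", "cx", "cy" (pixels), "k1" (the pictures are not rectified: a ray, as slopes to the right and down, at radius r is drawn at 1 + k1 r^2 times it, then the intrinsics apply), "R" (3x3) and "t" (3): a world point X has camera coordinates R X + t. Camera axes: x right, y down, z forward; pixel columns grow to the right and rows downward; lengths in m; the calibration is good to about 2 mm. A picture is of the moment at which its call begins. camera_model takes no time and is no camera call.
- robot.finish_job(): hands the job in; it is judged then, once.
The state is a dict: "clock": time; "joint_positions": joint angles; "qvel": joint speeds; "effort": joint torques, N m; "ee_pos": TCP position; "ee_rot": TCP orientation; "force": force on the tool from outside, world axes, zero at the start; "moment": the same for the moment, N m; "grip_width": opening from 0.0 (shut) to 1.0 (fully open); "finger_force": force on a finger pad.
Only numpy, scipy, OpenCV 4.12 (cv2) and the standard library are available. Lean on these libraries where they do the work, as an engineer would, in place of code of your own. Each camera call takes 0.05 s, during which the arm holds its last target. There are 200 camera calls.

## Task

Tidy the loose things on the bench into their trays: lay the sanding block flat and lengthwise in the caddy's long bay, stand the jar upright in its big square bay and the glue bottle upright in its small bay, and lay the two pairs of pliers flat and lengthwise in the flat tray, one pair in each lane, either way round. Do not tip the jar or the bottle over, and leave the tin and the tape roll where they are.

Things in the scene. Friction and masses are not known exactly. Their poses are not given: they have to be found in the camera images.
- caddy: fixed wooden caddy with three open bays, 136 (x) x 124 (y) mm, 16 high; origin at the centre of its underside. Walls and floor 4 mm thick: bays 12 mm deep. Bays in its frame, inside sizes: long bay (block) 58 (x) x 116 (y), centre x=+35, y=0 mm; big square bay (jar) 66 x 66, centre x=-31, y=+25; small bay (bottle) 66 (x) x 46 (y), centre x=-31, y=-35
- pliers_tray: fixed flat wooden tray with two equal lanes side by side, 132 (x) x 179 (y) mm; origin at the centre of its underside. Floor 5 mm above the underside; the lips round it and the rib between the lanes are 4 mm wide and rise only 3 mm above the floor. Each lane is 60 (x) x 171 (y) mm inside, long along the tray's y; lane centres at x=-32 and x=+32 mm, y=0
- sanding_block: tan sanding block, a box 35 (x) x 70 (y) x 24 (z) mm lying flat; origin at the centre of its underside
- ring_jar: small clear round jar with a wooden stopper, 44 mm in diameter, 63 mm high, standing; origin at the centre of its underside, z up along its axis
- glue_bottle: small white glue bottle with a blue pointed cap, body 30 mm in diameter up to 64 mm height, 90 mm high in all, standing (on its slightly uneven foot it leans up to 3 degrees); origin at the centre of its underside, z up along its axis
- side_cutters: side-cutting pliers with blue handles lying flat, rigid, 43 (x) x 131 (y) x 10 (z) mm, 85 g; origin at the centre of that outline's underside. Long axis y: jaws at -y, handles at +y; the rivet is at y=-40 mm. Grip across x just behind the rivet at y=-29 mm, where they are about 22 mm wide
- flat_pliers: flat-nosed pliers with red handles lying flat, rigid, 43 (x) x 146 (y) x 10 (z) mm, 85 g; origin at the centre of that outline's underside. Long axis y: jaws at -y, handles at +y; the rivet is at y=-33 mm. Grip across x just behind the rivet at y=-22 mm, where they are about 22 mm wide
- hinged_tin: bystander: closed red hinged tin, 74 (x) x 101 (y) x 28 mm, loose; origin at the centre of its underside; to be left alone
- tape_roll: bystander: tan tape roll lying flat, 78 mm in diameter, 18 mm high, loose; origin at the centre of its underside; to be left alone

How it is judged:
By the outcome, as a careful person would: the job done as asked, in the order asked, and still so for the second after the job is handed in, with the robot touching nothing.
It also fails if it takes over 115 s, if anything falls off the work surface, if the arm or the gripper's body presses on something with over 40 N, if the wrist force passes 120 N, or if a joint passes its speed limit or range.

## Working session

There is one attempt and no reset: what is moved stays moved. The work goes in short steps, Python scripts to look and compute and a shell command to move; the robot and the scene stay as the last step left them, time stands still between calls to the robot, and variables do not carry over. Pictures are saved under pics/ and viewed, at most 14 in all, crops included, and the job is handed in when it is done.

```bash
ls && mkdir -p pics && python3 - <<'E'
from station import sensors, imaging, robot
import cv2, json
for n in("top","side"):
    im=imaging.grab_frame(n); cv2.imwrite(f"pics/{n}0.png",im[:,:,::-1])
    m=imaging.camera_model(n); print(n,m)
print(sensors.get_state(), robot.grip_depth)
E
```

```text
pics
top {'fx': 388.85633324944035, 'fy': 388.85633324944035, 'cx': 276.9768839328895, 'cy': 210.0002638981449, 'k1': -0.052991262210213164, 'R': array([[ 0.02739962, -0.99961893, -0.00335482],
       [-0.99728445, -0.02710582, -0.06847634],
       [ 0.06835931,  0.00522193, -0.9976471 ]]), 't': array([0.0010846 , 0.50119774, 1.03679601])}
side {'fx': 416.4701242133164, 'fy': 416.4701242133164, 'cx': 283.88616991518575, 'cy': 215.8268101114968, 'k1': -0.08103137412132244, 'R': array([[ 0.90023547, -0.43535971, -0.00616583],
       [-0.1812023 , -0.36173785, -0.91450066],
       [ 0.39590633,  0.82438319, -0.40453743]]), 't': array([-0.45005259,  0.15227709,  0.90870396])}
{'clock': 0.1, 'joint_positions': array([-1.47462278e+00,  3.13948300e-01,  4.51265771e-02,  1.30358587e+00,
       -2.09362195e-05,  1.43118142e+00]), 'qvel': array([ 8.01824338e-05, -2.49586611e-03,  2.02505019e-03,  8.77145673e-04,
       -6.34751503e-04, -6.48769220e-04]), 'effort': array([ 2.19538917e-03, -4.81724274e+01,  2.99242830e+01,  1.26468547e-02,
       -1.53504625e-04, -2.38572085e-06]), 'ee_pos': array([ 0.13425471, -0.55861472,  0.20199888]), 'ee_rot': array([-8.05672296e-04,  9.93058198e-01,  1.17621284e-01,  7.03192289e-06]), 'force': array([ 0.09012076,  0.23389987, -0.09557452]), 'moment': array([-0.02148003, -0.00211216,  0.02461664]), 'finger_force': 0.0, 'grip_width': 1.00614679590125} 0.0187
```

View pics/top0.png

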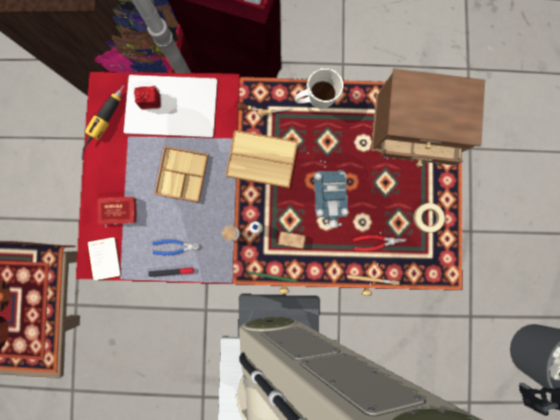

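View pics/side0.png

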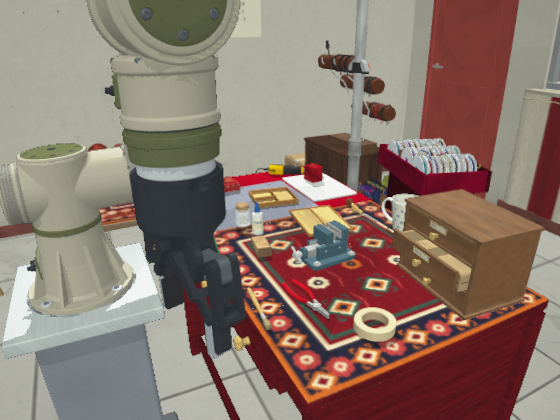

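```bash
cat > h.py <<'E'
import numpy as np, cv2
from station import sensors, imaging, robot
def ray(n,px):
    m=imaging.camera_model(n); K=np.array([[m['fx'],0,m['cx']],[0,m['fy'],m['cy']],[0,0,1]])
    p=np.atleast_2d(np.array(px,float)); d=(p-[m['cx'],m['cy']])/m['fx']; s=d.copy()
    for _ in range(20): s=d/(1+m['k1']*(s**2).sum(1,keepdims=True))
    R,t=np.array(m['R']),np.array(m['t'])
    return -R.T@t, np.c_[s,np.ones(len(s))]@R
def plane(n,px,z):
    c,d=ray(n,px); return c+d*((z-c[2])/d[:,2:3])
def tri(pt,ps):
    c1,d1=ray('top',pt); c2,d2=ray('side',ps); out=[]
    for a,b in zip(d1,d2):
        s=np.linalg.lstsq(np.c_[a,-b],c2-c1,rcond=None)[0]
        p,q=c1+a*s[0],c2+b*s[1]; out.append([*((p+q)/2),np.linalg.norm(p-q)])
    return np.array(out)
def proj(n,X):
    m=imaging.camera_model(n); q=np.atleast_2d(X)@np.array(m['R']).T+m['t']; s=q[:,:2]/q[:,2:]
    return s*(1+m['k1']*(s**2).sum(1,keepdims=True))*m['fx']+[m['cx'],m['cy']]
E
python3 - <<'E'
import cv2
t=cv2.imread('pics/top0.png');s=cv2.imread('pics/side0.png')
cv2.imwrite('pics/t1.png',cv2.resize(t[120:280,80:310],None,fx=3.4,fy=3.4,interpolation=cv2.INTER_CUBIC))
cv2.imwrite('pics/s1.png',cv2.resize(s[165:315,205:385],None,fx=4,fy=4,interpolation=cv2.INTER_CUBIC))
E
```

```text
(no output)
```

View pics/t1.png

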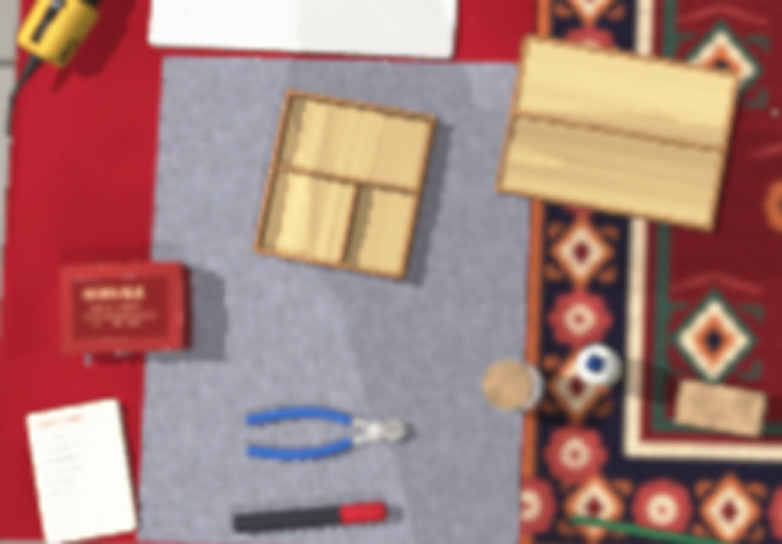

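View pics/s1.png

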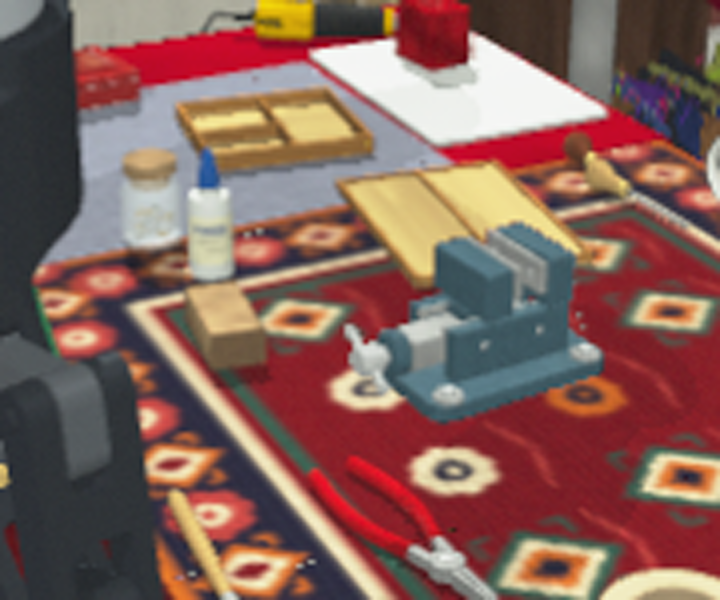

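Top view (full px): caddy centred near (182,175), tray near (262,158), jar stopper (230,233), bottle cap (255,227), block (291,240), blue cutters (176,247) with jaws at the right, red pliers (380,242). The side view shows the tray, caddy, jar, bottle, block and red pliers clearly, but the arm hides the cutters.

```bash
python3 - <<'E'
from h import *
np.set_printoptions(precision=4,suppress=True)
T=lambda l:(np.array(l)+.5)/3.4-.5+[80,120]
S=lambda l:(np.array(l)+.5)/4-.5+[205,165]
def show(n,a,b): print(n);print(tri(T(a),S(b)))
show('caddy ++,+-,--,-+',[(288,92),(437,116),(405,280),(256,252)],[(322,88),(372,142),(222,155),(178,102)])
show('tray',[(527,36),(741,77),(714,231),(497,190)],[(495,162),(597,262),(420,285),(338,183)])
show('jar stopper,bottle tip',[(509,385),(597,363)],[(148,156),(207,150)])
show('block',[(682,378),(768,391),(760,437),(675,424)],[(245,279),(267,336),(207,337),(185,286)])
t=cv2.imread('pics/top0.png');s=cv2.imread('pics/side0.png')
h=cv2.cvtColor(t,cv2.COLOR_BGR2HSV)
def big(mask,x0,y0,x1,y1):
    m=np.zeros_like(mask);m[y0:y1,x0:x1]=mask[y0:y1,x0:x1]
    c=max(cv2.findContours(m,0,1)[0],key=cv2.contourArea);return m,c
wood=cv2.inRange(h,(8,60,60),(32,255,255))
for n,b,z in(('caddy',(150,140,215,210),.016),('tray',(224,125,302,192),.008),('block',(276,228,308,252),.024)):
    m,c=big(wood,*b); r=cv2.minAreaRect(c); bx=cv2.boxPoints(r); P=plane('top',bx,z)[:,:2]
    print(n,r,'centre',P.mean(0),'sides',np.linalg.norm(P[1]-P[0]),np.linalg.norm(P[2]-P[1]),'ang',np.degrees(np.arctan2(*(P[1]-P[0])[::-1])))
hs=cv2.cvtColor(s,cv2.COLOR_BGR2HSV)
for n,m in(('cutters',big(cv2.inRange(h,(100,120,80),(125,255,255)),140,230,190,260)[0]),('pliers',big(cv2.inRange(h,(0,190,150),(6,255,255))|cv2.inRange(h,(174,190,150),(180,255,255)),345,228,410,258)[0])):
    ys,xs=np.nonzero(m);P=plane('top',np.c_[xs,ys],.006)[:,:2];r=cv2.minAreaRect((P*1000).astype(np.float32));print(n,len(P),xs.min(),xs.max(),P.mean(0),r)
cv2.imwrite('pics/t2.png',np.vstack([cv2.resize(t[225:265,140:220],None,fx=7,fy=7,interpolation=2),cv2.resize(t[225:265,340:420],None,fx=7,fy=7,interpolation=2)]))
E
```

```text
caddy ++,+-,--,-+
[[0.667  0.332  0.0137 0.003 ]
 [0.6514 0.2097 0.0097 0.0018]
 [0.5218 0.2266 0.0157 0.0101]
 [0.5376 0.3495 0.0165 0.0023]]
tray
[[ 0.7219  0.1388  0.0053  0.0008]
 [ 0.6948 -0.0384  0.0003  0.0038]
 [ 0.566  -0.019   0.0029  0.0026]
 [ 0.594   0.1587  0.0042  0.0009]]
jar stopper,bottle tip
[[0.4349 0.136  0.064  0.0007]
 [0.4527 0.0681 0.0898 0.0009]]
block
[[ 0.4471  0.0035  0.0239  0.0051]
 [ 0.4358 -0.0638  0.0174  0.0013]
 [ 0.3991 -0.0579  0.0227  0.002 ]
 [ 0.4093  0.0087  0.025   0.0017]]
caddy ((181.0096893310547, 173.78607177734375), (45.75714111328125, 49.94319534301758), 11.560132026672363) centre [0.5938 0.2809] sides 0.13820806837134225 0.12769940316511205 ang -8.651924140957256
tray ((261.8409423828125, 159.48341369628906), (66.52265930175781, 71.1699447631836), 10.713123321533203) centre [0.6411 0.0605] sides 0.19949938999556519 0.18554006585002386 ang -8.4427368682704
block ((292.37835693359375, 239.72972106933594), (31.235809326171875, 15.124707221984863), 9.462322235107422) centre [ 0.4218 -0.0287] sides 0.040470511290792245 0.08377228672324784 ang -7.9101642340574605
cutters 156 153 182 [0.3917 0.3115] ((392.162109375, 311.6794738769531), (38.21443176269531, 80.45552825927734), 1.777740240097046)
pliers 167 353 383 [ 0.4228 -0.2386] ((419.6036376953125, -236.14306640625), (40.86279296875, 82.24958038330078), 1.4737402200698853)
```

View pics/t2.png

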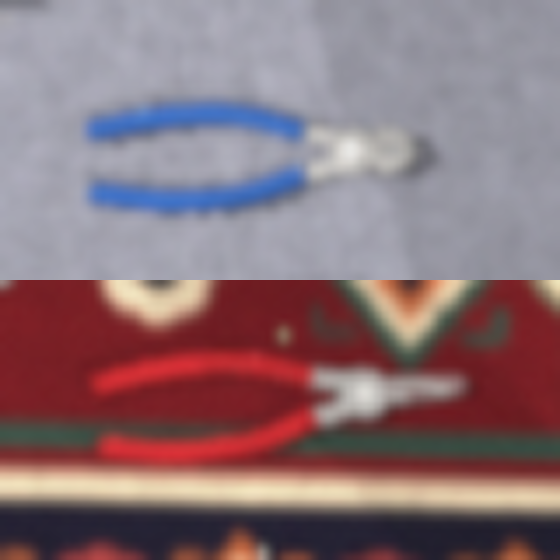

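Crop: cutters' handles end near px (152.7,248), rivet (190,246.7), tip (201.7,247). The flat pliers' handles end near (353.7,244), rivet (393,241), tip (406.6,240). Measured heights agree with everything standing on the bench: caddy top 14 mm, jar 64, bottle 90, block 22.

```bash
cat > plan.py <<'E'
# python3 plan.py x y z closing_angle_deg : remaining twist (about tool z) and shift in tool axes after that twist, jog units
import sys; from h import *
from scipy.spatial.transform import Rotation as Ro
a=[float(v) for v in sys.argv[1:]]; s=sensors.get_state(); q=s['ee_rot']; R=Ro.from_quat([*q[1:],q[0]]).as_matrix(); p=s['ee_pos']
cur=np.degrees(np.arctan2(R[1,1],R[0,1])); d=(a[3]-cur+90)%180-90; th=np.radians(cur+d)
ty=np.array([np.cos(th),np.sin(th),0]); tz=np.array([0,0,-1]); tx=np.cross(ty,tz); g=np.array(a[:3])-p
print('pos',p.round(4),'close',round(cur,2),'tilt',R[:2,2].round(4),'j',s['joint_positions'].round(2),'w',round(s['grip_width']*85.4,1),'F',s['force'].round(1))
print('twist z',round(-d/10,3),' shift',(np.array([g@tx,g@ty,g@tz])/.03).round(3))
E
python3 plan.py .4225 -.028 .1 -9
python3 - <<'E'
from h import *
np.set_printoptions(precision=4,suppress=True)
# pliers on plane z=.006
a=lambda l:(np.array(l)+.5)/7-.5
c=a([(90,162),(350,152),(432,156),(335,154)])+[140,225]
r=a([(96,134),(370,114),(466,105),(338,115)])+[340,225]
for n,p in(('cut',c),('flat',r)):
    P=plane('top',p,.006)[:,:2]; v=P[0]-P[2]; print(n,P,'len',np.linalg.norm(v),'+y dir',np.degrees(np.arctan2(v[1],v[0])))
def f(c,yaw,x,y):
    t=np.radians(yaw);return np.array(c)+[x*np.cos(t)-y*np.sin(t),x*np.sin(t)+y*np.cos(t)]
C=(.594,.280)
for n,x,y in(('long',.035,0),('big',-.031,.025),('small',-.031,-.035)):print(n,f(C,-8,x,y))
for x in(-.032,.032):print('lane',f((.643,.060),-8.7,x,0))
E
```

```text
pos [ 0.1343 -0.5586  0.202 ] close -76.49 tilt [-0.0002  0.0016] j [-1.47  0.31  0.05  1.3  -0.    1.43] w 85.9 F [ 0.1  0.2 -0.1]
twist z -6.749  shift [18.972  6.723  3.4  ]
cut [[0.3889 0.3532]
 [0.3959 0.2508]
 [0.3953 0.2186]
 [0.395  0.2567]] len 0.13470027446592558 +y dir 92.72077901642398
flat [[ 0.4153 -0.1958]
 [ 0.4258 -0.3032]
 [ 0.4302 -0.3411]
 [ 0.425  -0.2906]] len 0.14603218556340086 +y dir 95.87694844589876
long [0.6287 0.2751]
big [0.5668 0.3091]
small [0.5584 0.2497]
lane [0.6114 0.0648]
lane [0.6746 0.0552]
```

```bash
python3 -m jog '{"translation":[[0,0,0],[0,0,0],[0,0,0],[0,0,0],[0,0,0],[0,0,0],[0,0,0]],"twist":[[0,0,-0.96],[0,0,-0.96],[0,0,-0.96],[0,0,-0.96],[0,0,-0.97],[0,0,-0.97],[0,0,-0.97]],"hand":[80,80,80,80,80,80,80]}' 40
python3 -m jog '{"translation":[[1,0.35,0],[1,0.35,0],[1,0.35,0],[1,0.35,0],[1,0.35,0],[1,0.35,0],[1,0.35,0],[1,0.35,0],[1,0.35,0],[1,0.35,0]],"twist":[[0,0,0],[0,0,0],[0,0,0],[0,0,0],[0,0,0],[0,0,0],[0,0,0],[0,0,0],[0,0,0],[0,0,0]],"hand":[70,70,70,70,70,70,70,70,70,70]}'
python3 plan.py .4225 -.028 .1 -9
```

```text
clock: 0.98
ee_pos: [0.1343, -0.5587, 0.2023]
ee_rot: [-0.0, 0.759, 0.652, 0.0]
force: [1.3, -0.3, 0.7]
grip_width: 0.934
finger_force: 0.0
clock: 2.22
ee_pos: [0.2851, -0.278, 0.2025]
ee_rot: [-0.0, 0.76, 0.649, 0.0]
force: [0.1, 0.5, -0.1]
grip_width: 0.824
finger_force: 0.0
pos [ 0.2851 -0.278   0.2025] close -9.0 tilt [-0.0002  0.0005] j [-0.98 -0.03 -0.36  1.24  0.    0.75] w 70.3 F [ 0.1  0.5 -0.1]
twist z -0.0  shift [8.947 3.22  3.417]
```

```bash
python3 -m jog '{"translation":[[1,0.36,0],[1,0.36,0],[1,0.36,0],[1,0.36,0],[1,0.36,0.5],[1,0.36,0.6],[1,0.36,0.7],[1,0.36,0.8],[0.95,0.34,0.8],[0,0,0]],"twist":[[0,0,0],[0,0,0],[0,0,0],[0,0,0],[0,0,0],[0,0,0],[0,0,0],[0,0,0],[0,0,0],[0,0,0]],"hand":[60,60,60,60,60,60,60,60,60,60]}'
python3 plan.py .4225 -.028 .010 -9
python3 - <<'E'
from h import *
s=imaging.grab_frame('side');cv2.imwrite('pics/s2f.png',s[:,:,::-1])
cv2.imwrite('pics/s2.png',cv2.resize(s[165:315,125:325,::-1],None,fx=4,fy=4,interpolation=2))
E
```

```text
clock: 3.48
ee_pos: [0.4209, -0.0273, 0.0988]
ee_rot: [-0.002, 0.759, 0.651, -0.001]
force: [-0.8, -0.1, 0.5]
grip_width: 0.701
finger_force: 0.0
pos [ 0.4209 -0.0273  0.0988] close -8.8 tilt [-0.004   0.0011] j [-0.26  0.09 -0.5   0.98  0.    1.47] w 59.8 F [-0.8 -0.1  0.5]
twist z 0.02  shift [-0.016  0.055  2.961]
```

View pics/s2.png

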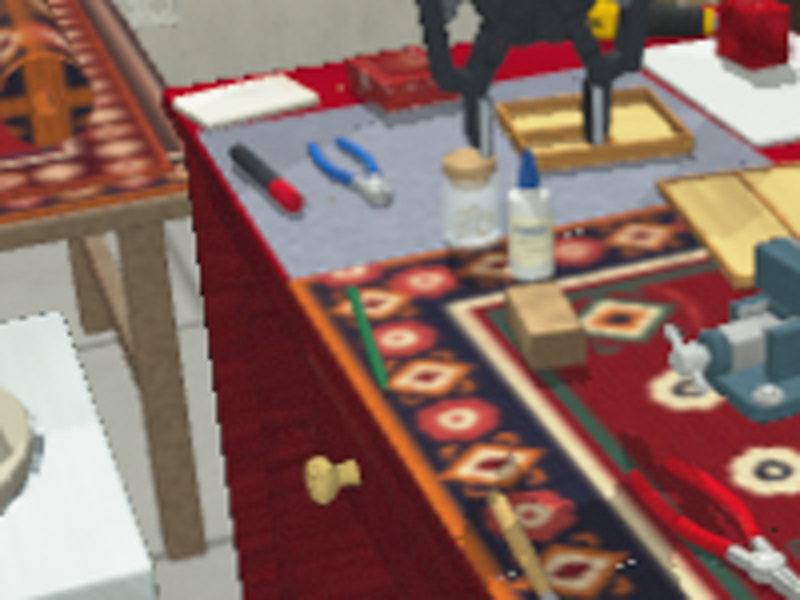

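Side crop: cutters now visible, rivet near (365,183) and jaw tip (388,200); the fingers straddle the block line, clear of jar and bottle.

```bash
python3 -m jog '{"translation":[[0,0.05,0.7],[0,0,0.8],[0,0,0.8],[0,0,0.66],[0,0,0],[0,0,0]],"twist":[[0,0,0],[0,0,0],[0,0,0],[0,0,0],[0,0,0],[0,0,0]],"hand":[60,60,60,60,60,60]}'
python3 plan.py .4225 -.028 .010 -9
python3 - <<'E'
from h import *
np.set_printoptions(precision=4,suppress=True)
t=(np.array([(350,152),(432,156),(90,130),(90,195)])+.5)/7-.5+[140,225]
s=(np.array([(366,184),(388,202),(343,143),(314,149)])+.5)/4-.5+[125,165]
print(tri(t,s))
t=(np.array([(370,114)])+.5)/7-.5+[340,225]
s=(np.array([(763,563)])+.5)/4-.5+[125,165]
print(tri(t,s))
E
```

```text
clock: 4.28
ee_pos: [0.4244, -0.0301, 0.013]
ee_rot: [0.001, 0.761, 0.649, 0.0]
force: [-0.4, 0.3, 0.1]
grip_width: 0.706
finger_force: 0.0
pos [ 0.4244 -0.0301  0.013 ] close -9.04 tilt [ 0.0013 -0.0006] j [-0.26  0.19 -0.63  0.75 -0.    1.47] w 60.3 F [-0.4  0.3  0.1]
twist z -0.004  shift [ 0.058 -0.074  0.1  ]
[[0.394  0.2515 0.0063 0.0041]
 [0.3968 0.2185 0.0038 0.0032]
 [0.4026 0.3546 0.0019 0.0027]
 [0.3775 0.3534 0.0016 0.0034]]
[[ 0.4247 -0.3023  0.0073  0.0024]]
```

```bash
python3 -m jog '{"translation":[[0.06,-0.07,0.1],[0,0,0],[0,0,0],[0,0,0],[0,0,0],[0,0,0],[0,0,0],[0,0,0]],"twist":[[0,0,0],[0,0,0],[0,0,0],[0,0,0],[0,0,0],[0,0,0],[0,0,0],[0,0,0]],"hand":[50,30,30,30,30,30,30,30]}' 40
python3 -m jog '{"translation":[[0,0,-0.3],[0,0,-0.7],[0,0,-1],[0,0,-1],[0,0,0]],"twist":[[0,0,0],[0,0,0],[0,0,0],[0,0,0],[0,0,0]],"hand":[30,30,30,30,30]}'
python3 plan.py .6287 .2751 .10 -8
python3 - <<'E'
from h import *
a=imaging.grab_frame('side')[165:315,165:325,::-1]
cv2.imwrite('pics/a1.png',cv2.resize(a,None,fx=3.5,fy=3.5,interpolation=2))
E
```

```text
clock: 5.28
ee_pos: [0.422, -0.0273, 0.009]
ee_rot: [0.0, 0.76, 0.65, -0.0]
force: [0.4, 0.3, -0.0]
grip_width: 0.354
finger_force: 0.0
clock: 5.9
ee_pos: [0.4241, -0.0278, 0.1017]
ee_rot: [0.002, 0.76, 0.65, 0.002]
force: [0.6, 0.7, -0.6]
grip_width: 0.351
finger_force: 0.0
pos [ 0.4241 -0.0278  0.1017] close -8.99 tilt [ 0.0053 -0.0015] j [-0.25  0.08 -0.5   0.98 -0.    1.47] w 30.0 F [ 0.6  0.7 -0.6]
twist z -0.099  shift [10.947  5.348  0.055]
```

View pics/a1.png

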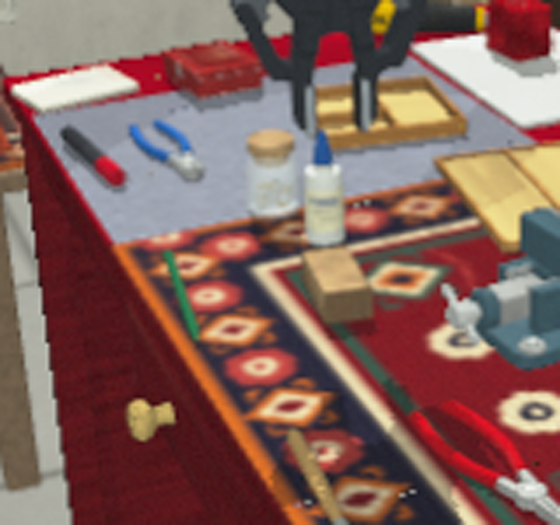

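The block is still on the bench, so the fingers closed above it, with tips near crop (302,130) and (367,130). I'll measure how high the tips actually are.

```bash
python3 - <<'E'
from h import *
s=sensors.get_state();p=s['ee_pos'];print(p)
for dz in(0,.01,.02,.03):
  for k in(-.02,.02):
    X=p+[k*.987,-k*.156,dz]; q=proj('side',X)[0]; print(dz,k,q.round(1),'crop',((q-165)*3.5).round(0))
t=imaging.grab_frame('top');h=cv2.cvtColor(t,cv2.COLOR_RGB2HSV)
cv2.imwrite('pics/tt.png',t[:,:,::-1])
E
```

```text
[ 0.42303486 -0.02752101  0.10021183]
0 -0.02 [252.1 214.3] crop [305. 173.]
0 0.02 [268.  212.3] crop [361. 166.]
0.01 -0.02 [251.9 210.5] crop [304. 159.]
0.01 0.02 [268.  208.6] crop [360. 153.]
0.02 -0.02 [251.8 206.7] crop [304. 146.]
0.02 0.02 [267.9 204.8] crop [360. 139.]
0.03 -0.02 [251.6 202.8] crop [303. 132.]
0.03 0.02 [267.8 200.9] crop [360. 126.]
```

```bash
python3 -m jog '{"translation":[[0,0,0],[0,0,0],[0,0,0.8],[0,0,1],[0,0,0.8],[0,0,0.4],[0,0,0],[0,0,0]],"twist":[[0,0,0],[0,0,0],[0,0,0],[0,0,0],[0,0,0],[0,0,0],[0,0,0],[0,0,0]],"hand":[60,60,60,60,60,60,60,60]}' 40
python3 plan.py .4225 -.028 .010 -9
python3 - <<'E'
from h import *
p=sensors.get_state()['ee_pos']
a=imaging.grab_frame('side')[190:290,215:315,::-1];b=imaging.grab_frame('top')[190:290,240:340,::-1]
cv2.imwrite('pics/a2.png',np.hstack([cv2.resize(i,None,fx=4,fy=4,interpolation=2) for i in(a,b)]))
for dz in(0,.01,.02,.03,.04):
  for k in(-.037,.037):
    X=p+[k*.987,-k*.156,dz]; q=proj('side',X)[0]; print(dz,k,((q-[215,190])*4).round(0))
for dz in (.1,.15,.2): print(((proj('top',p+[0,0,dz])[0]-[240,190])*4+[400,0]).round(0))
E
```

```text
clock: 7.0
ee_pos: [0.4226, -0.0274, 0.0096]
ee_rot: [0.0, 0.76, 0.65, 0.0]
force: [-0.5, 0.2, 0.1]
grip_width: 0.703
finger_force: 0.0
pos [ 0.4226 -0.0274  0.0096] close -8.99 tilt [ 0.001  -0.0004] j [-0.25  0.19 -0.64  0.74 -0.    1.47] w 60.0 F [-0.5  0.2  0.1]
twist z 0.001  shift [-0.019 -0.002 -0.013]
0 -0.037 [127. 234.]
0 0.037 [240. 217.]
0.01 -0.037 [126. 219.]
0.01 0.037 [240. 203.]
0.02 -0.037 [125. 205.]
0.02 0.037 [240. 189.]
0.03 -0.037 [125. 191.]
0.03 0.037 [240. 175.]
0.04 -0.037 [124. 176.]
0.04 0.037 [240. 160.]
[613. 199.]
[616. 199.]
[619. 200.]
```

View pics/a2.png

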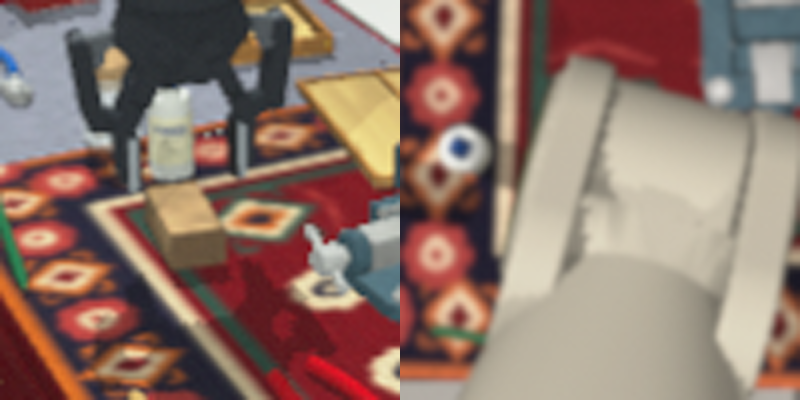

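Side crop: the fingertips end near (133,190) and (240,177), about 30 mm above the reported TCP height at 60 mm opening. That is about 20 mm more than the stated swing. The block top is near (185,195) and hasn't moved. I'll lower carefully, watching the force.

```bash
python3 -m jog '{"translation":[[0,0,0.2],[0,0,0.2],[0,0,0.1],[0,0,0],[0,0,0]],"twist":[[0,0,0],[0,0,0],[0,0,0],[0,0,0],[0,0,0]],"hand":[60,60,60,60,60]}' 40
python3 - <<'E'
from h import *
p=sensors.get_state()['ee_pos'];print(p, sensors.get_state()['force'])
a=imaging.grab_frame('side')[190:290,215:315,::-1]
cv2.imwrite('pics/a3.png',cv2.resize(a,None,fx=5,fy=5,interpolation=2))
E
```

```text
clock: 7.72
ee_pos: [0.422, -0.0273, -0.006]
ee_rot: [0.0, 0.76, 0.65, -0.0]
force: [1.0, 0.1, 0.4]
grip_width: 0.7
finger_force: 0.0
[ 0.42199357 -0.0272878  -0.00602807] [1.02685028 0.14815361 0.42604802]
```

View pics/a3.png

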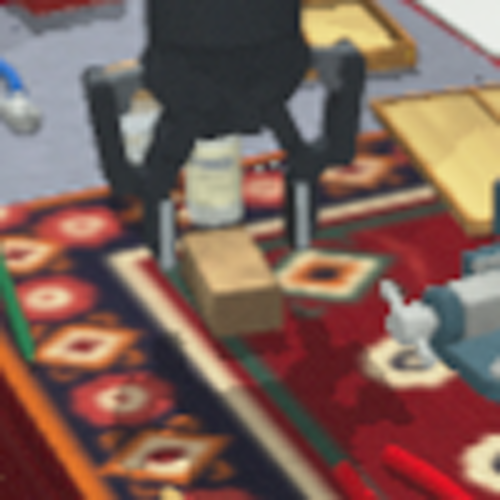

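Side crop: tips at (168,268) and (303,247), level with the block's top edge and straddling it. So at this opening the tips stand about 30 mm above the reported TCP, and I'll lower another 9 mm.

```bash
python3 -m jog '{"translation":[[0,0,0.15],[0,0,0.15],[0,0,0],[0,0,0],[0,0,0],[0,0,0],[0,0,0],[0,0,0],[0,0,0]],"twist":[[0,0,0],[0,0,0],[0,0,0],[0,0,0],[0,0,0],[0,0,0],[0,0,0],[0,0,0],[0,0,0]],"hand":[60,60,60,50,30,30,30,30,30]}' 40
python3 plan.py .6287 .2751 .10 -8
```

```text
clock: 8.9
ee_pos: [0.4224, -0.0274, -0.0147]
ee_rot: [0.0, 0.76, 0.65, 0.0]
force: [0.1, 0.6, 5.1]
grip_width: 0.391
finger_force: 40.3
pos [ 0.4224 -0.0274 -0.0147] close -8.99 tilt [ 0.0008 -0.0003] j [-0.25  0.22 -0.67  0.68 -0.    1.47] w 33.4 F [0.1 0.6 5.1]
twist z -0.099  shift [10.941  5.407 -3.825]
```

```bash
python3 -m jog '{"translation":[[0,0,-0.3],[0,0,-0.7],[0,0,-1],[0,0,-1],[0,0,-0.83],[0.5,0.9,0],[0.8,0.9,0],[1,0.9,0],[1,0.9,0],[1,0.9,0]],"twist":[[0,0,0],[0,0,0],[0,0,0],[0,0,0],[0,0,0],[0,0,-0.1],[0,0,0],[0,0,0],[0,0,0],[0,0,0]],"hand":[30,30,30,30,30,30,30,30,30,30]}' 40
python3 -m jog '{"translation":[[1,0.5,0],[1,0.4,0],[1,0,0],[1,0,0],[1,0,0],[1,0,0],[0.6,0,0],[0,0,0],[0,0,0]],"twist":[[0,0,0],[0,0,0],[0,0,0],[0,0,0],[0,0,0],[0,0,0],[0,0,0],[0,0,0],[0,0,0]],"hand":[30,30,30,30,30,30,30,30,30]}'
python3 plan.py .6287 .2751 .03 -8
python3 - <<'E'
from h import *
a=imaging.grab_frame('side')[140:240,215:355,::-1]
cv2.imwrite('pics/a4.png',cv2.resize(a,None,fx=5,fy=5,interpolation=2))
E
```

```text
clock: 10.15
ee_pos: [0.5742, 0.0821, 0.0998]
ee_rot: [-0.0, 0.755, 0.656, -0.0]
force: [0.4, -0.4, -0.3]
grip_width: 0.4
finger_force: 39.9
clock: 11.28
ee_pos: [0.6278, 0.2726, 0.0997]
ee_rot: [0.0, 0.755, 0.656, -0.001]
force: [-0.4, -0.6, -1.3]
grip_width: 0.398
finger_force: 39.9
pos [0.6278 0.2726 0.0997] close -8.02 tilt [-0.0007 -0.0008] j [ 0.29  0.57  0.19  1.19 -0.    2.  ] w 34.0 F [-0.4 -0.6 -1.3]
twist z -0.002  shift [0.086 0.018 2.323]
```

View pics/a4.png

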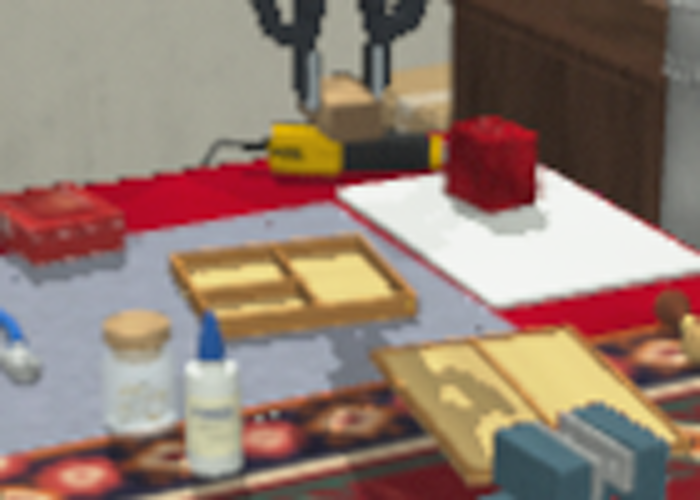

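The block is held level near (345,105) in the crop, above the caddy's long bay. Lowering it now.

```bash
python3 -m jog '{"translation":[[0.09,0.02,0.7],[0,0,1],[0,0,1],[0,0,0.6],[0,0,0],[0,0,0],[0,0,0.3],[0,0,0]],"twist":[[0,0,0],[0,0,0],[0,0,0],[0,0,0],[0,0,0],[0,0,0],[0,0,0],[0,0,0]],"hand":[30,30,30,30,30,30,30,30]}'
python3 plan.py .6287 .2751 -.0095 -8
```

```text
clock: 12.32
ee_pos: [0.6287, 0.2761, -0.0084]
ee_rot: [-0.0, 0.755, 0.656, -0.0]
force: [0.3, 0.7, 0.1]
grip_width: 0.393
finger_force: 39.9
pos [ 0.6287  0.2761 -0.0084] close -7.98 tilt [-0.0004 -0.0002] j [ 0.3   0.65  0.05  0.97 -0.    2.01] w 33.6 F [0.3 0.7 0.1]
twist z 0.002  shift [-0.034  0.003  0.038]
```

```bash
python3 -m jog '{"translation":[[0,0,0.04],[0,0,0],[0,0,0],[0,0,0],[0,0,-0.3],[0,0,-0.7],[0,0,-1],[0,0,-1],[0,0,-1],[0,0,0]],"twist":[[0,0,0],[0,0,0],[0,0,0],[0,0,0],[0,0,0],[0,0,0],[0,0,0],[0,0,0],[0,0,0],[0,0,0]],"hand":[33,40,46,46,46,46,60,60,65,65]}'
python3 plan.py .435 .136 .12 -8
python3 - <<'E'
from h import *
a=imaging.grab_frame('side')[140:240,215:355,::-1]
cv2.imwrite('pics/a5.png',cv2.resize(a,None,fx=5,fy=5,interpolation=2))
E
```

```text
clock: 13.58
ee_pos: [0.6313, 0.2768, 0.1147]
ee_rot: [0.001, 0.755, 0.656, 0.003]
force: [0.0, 0.3, -0.3]
grip_width: 0.761
finger_force: 0.0
pos [0.6313 0.2768 0.1147] close -7.99 tilt [0.0064 0.0019] j [ 0.3   0.56  0.22  1.22 -0.    2.01] w 65.0 F [ 0.   0.3 -0.3]
twist z 0.001  shift [-5.56  -5.825 -0.176]
```

View pics/a5.png

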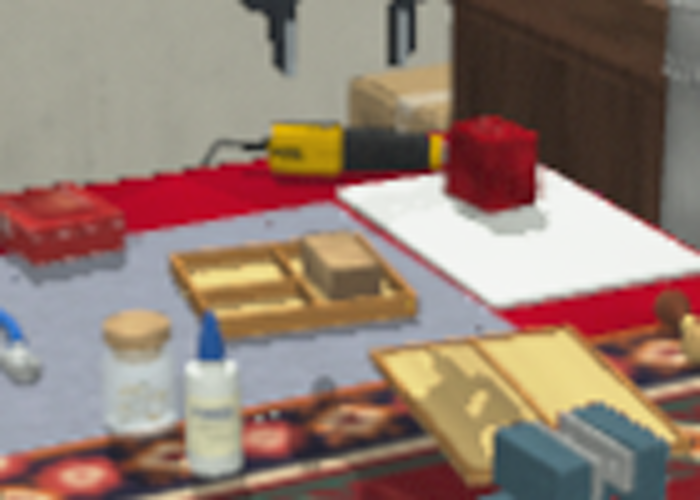

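The block sits flat in the long bay, around (340,265) in the crop. Next, the jar.

```bash
python3 -m jog '{"translation":[[-0.79,-0.83,0],[-0.79,-0.83,0],[-0.79,-0.83,0],[-0.79,-0.83,0],[-0.79,-0.83,0],[-0.79,-0.83,0],[-0.8,-0.83,0],[0,0,0.8],[0,0,0],[0,0,0]],"twist":[[0,0,0],[0,0,0],[0,0,0],[0,0,0],[0,0,0],[0,0,0],[0,0,0],[0,0,0],[0,0,0],[0,0,0]],"hand":[72,72,72,72,72,72,72,72,72,72]}'
python3 plan.py .435 .136 -.007 -8
python3 - <<'E'
from h import *
a=imaging.grab_frame('side')
f=cv2.imread('pics/s2f.png'); t=cv2.imread('pics/top0.png')
# stopper / cap refinement from unobstructed first frames
h=cv2.cvtColor(t,cv2.COLOR_BGR2HSV)[220:245,218:245]; m=cv2.inRange(h,(8,70,110),(25,200,255)); n,l,st,c=cv2.connectedComponentsWithStats(m); k=1+st[1:,4].argmax(); print('stopper',st[k],c[k]+[218,220],plane('top',c[k]+[218,220],.063))
cv2.imwrite('pics/a6.png',cv2.resize(a[150:260,200:320,::-1],None,fx=5,fy=5,interpolation=2))
E
```

```text
clock: 14.88
ee_pos: [0.4333, 0.1359, 0.0866]
ee_rot: [-0.0, 0.755, 0.656, -0.0]
force: [0.8, -0.6, -0.2]
grip_width: 0.843
finger_force: 0.0
pos [0.4333 0.1359 0.0866] close -7.98 tilt [-0.0007 -0.0002] j [ 0.13  0.16 -0.46  0.96 -0.    1.84] w 72.0 F [ 0.8 -0.6 -0.2]
twist z 0.002  shift [0.013 0.056 3.121]
stopper [  5   7  13  13 144] [229.02083333 232.95833333] [[0.43499758 0.13683513 0.063     ]]
```

View pics/a6.png

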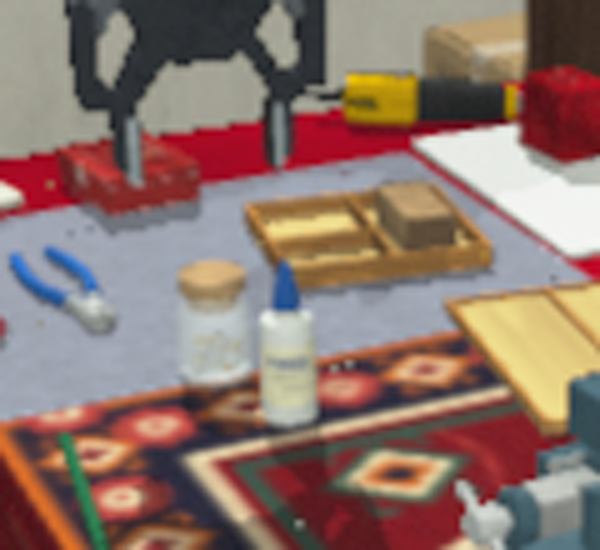

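The fingers straddle the jar: tips at crop (133,185) and (279,165), jar column about 212. Lowering and gripping.

```bash
python3 -m jog '{"translation":[[0.01,0.05,0.8],[0,0,0.9],[0,0,0.9],[0,0,0.52],[0,0,0],[0,0,0],[0,0,0],[0,0,0],[0,0,0],[0,0,0]],"twist":[[0,0,0],[0,0,0],[0,0,0],[0,0,0],[0,0,0],[0,0,0],[0,0,0],[0,0,0],[0,0,0],[0,0,0]],"hand":[72,72,72,72,72,60,50,40,40,40]}' 35
python3 plan.py .5668 .3091 .08 -8
```

```text
clock: 16.18
ee_pos: [0.4358, 0.136, -0.0058]
ee_rot: [0.001, 0.755, 0.656, 0.001]
force: [-1.5, 1.0, 5.0]
grip_width: 0.49
finger_force: 35.5
pos [ 0.4358  0.136  -0.0058] close -7.98 tilt [0.0021 0.0003] j [ 0.13  0.27 -0.58  0.72 -0.    1.84] w 41.8 F [-1.5  1.   5. ]
twist z 0.002  shift [ 6.321  3.522 -2.861]
```

```bash
python3 -m jog '{"translation":[[0,0,-0.3],[0,0,-0.6],[0,0,-0.8],[0,0,-0.7],[0,0,-0.46],[0.4,0.2,0],[0.7,0.39,0],[0.7,0.39,0],[0.7,0.39,0],[0.7,0.39,0]],"twist":[[0,0,0],[0,0,0],[0,0,0],[0,0,0],[0,0,0],[0,0,0],[0,0,0],[0,0,0],[0,0,0],[0,0,0]],"hand":[40,40,40,40,40,40,40,40,40,40]}'
python3 -m jog '{"translation":[[0.7,0.39,0],[0.7,0.39,0],[0.7,0.39,0],[0.6,0.34,0],[0.4,0.25,0],[0,0,0],[0,0,0]],"twist":[[0,0,0],[0,0,0],[0,0,0],[0,0,0],[0,0,0],[0,0,0],[0,0,0]],"hand":[40,40,40,40,40,40,40]}'
python3 plan.py .5668 .3091 -.001 -8
```

```text
clock: 17.42
ee_pos: [0.5006, 0.2248, 0.0775]
ee_rot: [-0.0, 0.755, 0.656, -0.001]
force: [-0.1, 0.3, -1.2]
grip_width: 0.485
finger_force: 35.8
clock: 18.3
ee_pos: [0.5648, 0.3082, 0.0778]
ee_rot: [-0.0, 0.755, 0.656, -0.001]
force: [-0.8, -0.3, -1.1]
grip_width: 0.489
finger_force: 35.8
pos [0.5648 0.3082 0.0778] close -7.98 tilt [-0.0018 -0.0009] j [ 0.37  0.5   0.02  1.09 -0.    2.08] w 41.8 F [-0.8 -0.3 -1.1]
twist z 0.002  shift [0.038 0.061 2.626]
```

```bash
python3 -m jog '{"translation":[[0.04,0.06,0.5],[0,0,0.7],[0,0,0.7],[0,0,0.4],[0,0,0.2],[0,0,0],[0,0,0],[0,0,0]],"twist":[[0,0,0],[0,0,0],[0,0,0],[0,0,0],[0,0,0],[0,0,0],[0,0,0],[0,0,0]],"hand":[40,40,40,40,40,40,40,40]}'
python3 plan.py .5668 .3091 -.0015 -8
```

```text
clock: 19.3
ee_pos: [0.5682, 0.3095, 0.0047]
ee_rot: [0.0, 0.755, 0.656, 0.001]
force: [-0.6, 0.4, -1.9]
grip_width: 0.483
finger_force: 35.8
pos [0.5682 0.3095 0.0047] close -7.99 tilt [0.0014 0.0005] j [ 0.37  0.57 -0.07  0.94 -0.    2.09] w 41.2 F [-0.6  0.4 -1.9]
twist z 0.001  shift [-0.021 -0.045  0.206]
```

```bash
python3 -m jog '{"translation":[[0,0,0.1],[0,0,0.1],[0,0,0],[0,0,0],[0,0,0],[0,0,0],[0,0,0]],"twist":[[0,0,0],[0,0,0],[0,0,0],[0,0,0],[0,0,0],[0,0,0],[0,0,0]],"hand":[40,40,40,40,44,50,54]}'
python3 -m jog '{"translation":[[0,0,0],[0,0,-0.3],[0,0,-0.7],[0,0,-1],[0,0,-1],[0,0,-1],[0,0,-0.4],[0,0,0]],"twist":[[0,0,0],[0,0,0],[0,0,0],[0,0,0],[0,0,0],[0,0,0],[0,0,0],[0,0,0]],"hand":[54,54,54,54,54,54,54,54]}'
python3 plan.py .4527 .0681 .12 -8
python3 - <<'E'
from h import *
np.set_printoptions(precision=4,suppress=True)
s=imaging.grab_frame('side');t=imaging.grab_frame('top');cv2.imwrite('pics/t6.png',t[:,:,::-1]);cv2.imwrite('pics/s6.png',s[:,:,::-1])
# bottle cap (blue) and body (white) in side and top
hs=cv2.cvtColor(s,cv2.COLOR_RGB2HSV)
def cc(m,x0,y0):
    n,l,st,c=cv2.connectedComponentsWithStats(m);k=1+st[1:,4].argmax();return st[k],c[k]+[x0,y0]
st,c=cc(cv2.inRange(hs[195:260,240:275],(100,100,60),(125,255,255)),240,195);print('cap side',st,c)
st,c2=cc(cv2.inRange(hs[195:260,240:275],(0,0,120),(50,75,255)),240,195);print('body side',st,c2)
ht=cv2.cvtColor(t,cv2.COLOR_RGB2HSV)
st,c3=cc(cv2.inRange(ht[215:245,243:270],(100,100,60),(125,255,255)),243,215);print('cap top',st,c3)
print(tri([c3],[c]), proj('side',[.4527,.0681,.0]),proj('side',[.4527,.0681,.09]))
# jar stopper expected in caddy
for X in((.5668,.3091,.067),):print(proj('side',X),proj('top',X))
st,c=cc(cv2.inRange(hs[170:215,245:290],(8,60,80),(25,200,255)),245,170);print(st,c)
E
```

```text
clock: 20.18
ee_pos: [0.5675, 0.3092, -0.0025]
ee_rot: [-0.0, 0.755, 0.656, -0.0]
force: [0.3, -0.4, -0.2]
grip_width: 0.631
finger_force: 0.0
clock: 21.18
ee_pos: [0.5682, 0.3095, 0.1308]
ee_rot: [0.0, 0.755, 0.656, 0.001]
force: [-0.4, -0.5, -0.8]
grip_width: 0.633
finger_force: 0.0
pos [0.5682 0.3095 0.1308] close -7.99 tilt [0.0019 0.0006] j [ 0.37  0.48  0.11  1.21 -0.    2.09] w 54.0 F [-0.4 -0.5 -0.8]
twist z 0.001  shift [-8.506 -2.693  0.359]
cap side [15  8  5  9 34] [256.6765 207.7353]
body side [ 12  18  12  22 180] [257.0278 224.35  ]
cap top [10 10  4  4 11] [254.5455 226.3636]
[[0.4536 0.0708 0.0724 0.0001]] [[257.6286 232.4234]] [[256.5566 202.0368]]
[[261.0205 178.0608]] [[164.8972 180.4936]]
[  4  16  41  22 580] [272.2086 196.9897]
```

```bash
python3 -m jog '{"translation":[[-0.94,-0.3,0],[-0.94,-0.3,0],[-0.94,-0.3,0],[-0.94,-0.3,0],[-0.94,-0.3,0],[-0.94,-0.3,0],[-0.94,-0.3,0],[-0.94,-0.3,0],[-0.95,-0.29,0],[0,0,0]],"twist":[[0,0,0],[0,0,0],[0,0,0],[0,0,0],[0,0,0],[0,0,0],[0,0,0],[0,0,0],[0,0,0],[0,0,0]],"hand":[60,60,60,60,60,60,60,60,60,60]}'
python3 -m jog '{"translation":[[0,0,0],[0,0,0]],"twist":[[0,0,0],[0,0,0]],"hand":[60,60]}'
python3 plan.py .453 .069 .008 -8
python3 - <<'E'
from h import *
s=imaging.grab_frame('side');p=sensors.get_state()['ee_pos']
cv2.imwrite('pics/s7.png',s[:,:,::-1])
hs=cv2.cvtColor(cv2.imread('pics/s7.png'),cv2.COLOR_BGR2HSV)
# jar stopper in caddy
sub=s[165:200,235:290];h=cv2.cvtColor(sub,cv2.COLOR_RGB2HSV)
m=cv2.inRange(h,(6,60,80),(25,160,255));
print(m.sum(1)//255)
print(m[8:18].sum(0)//255)
E
```

```text
clock: 22.52
ee_pos: [0.4506, 0.0677, 0.1286]
ee_rot: [-0.001, 0.756, 0.655, -0.001]
force: [-0.4, -0.1, 0.1]
grip_width: 0.703
finger_force: 0.0
clock: 22.78
ee_pos: [0.4526, 0.0695, 0.1295]
ee_rot: [-0.0, 0.754, 0.656, -0.0]
force: [1.0, -0.6, -0.2]
grip_width: 0.702
finger_force: 0.0
pos [0.4526 0.0695 0.1295] close -7.94 tilt [-0.0004  0.0001] j [-0.02  0.13 -0.38  1.07  0.    1.69] w 60.0 F [ 1.  -0.6 -0.2]
twist z 0.006  shift [-0.014  0.017  4.05 ]
[ 5  0  0  1  0  0  1  0  2  2  0  0 10 12 12 11 11  9  0  0  0  2 12 17
 22 27 29 27 29 29 28 33 39 39 38]
[0 0 0 0 0 0 0 0 0 0 0 1 0 0 0 0 0 0 1 0 0 4 6 6 6 6 6 6 6 6 6 5 2 0 0 0 2
 0 0 0 0 0 0 0 0 0 0 0 0 0 0 0 0 0 0]
```

The jar's stopper is at side px (261,179), against (261,178) predicted for standing in the bay. The jar is in place, so I go down on the bottle.

```bash
python3 -m jog '{"translation":[[0,0.01,0.8],[0,0,1],[0,0,1],[0,0,0.8],[0,0,0.45],[0,0,0],[0,0,0]],"twist":[[0,0,0],[0,0,0],[0,0,0],[0,0,0],[0,0,0],[0,0,0],[0,0,0]],"hand":[60,60,60,60,60,60,60]}'
python3 -m jog '{"translation":[[0,0,0],[0,0,0],[0,0,0],[0,0,0],[0,0,0],[0,0,0]],"twist":[[0,0,0],[0,0,0],[0,0,0],[0,0,0],[0,0,0],[0,0,0]],"hand":[50,40,34,26,26,26]}' 30
python3 plan.py .5584 .2497 .10 -8
```

```text
clock: 23.7
ee_pos: [0.4535, 0.0689, 0.0091]
ee_rot: [0.0, 0.755, 0.656, 0.0]
force: [0.4, 0.1, 0.6]
grip_width: 0.706
finger_force: 0.0
clock: 24.45
ee_pos: [0.4529, 0.0688, 0.0088]
ee_rot: [0.0, 0.755, 0.656, 0.0]
force: [-1.8, 0.2, 5.2]
grip_width: 0.334
finger_force: 29.6
pos [0.4529 0.0688 0.0088] close -7.99 tilt [ 0.0005 -0.0001] j [-0.02  0.25 -0.56  0.76 -0.    1.69] w 28.6 F [-1.8  0.2  5.2]
twist z 0.001  shift [ 6.46   2.645 -3.041]
```

```bash
python3 -m jog '{"translation":[[0,0,-0.3],[0,0,-0.6],[0,0,-0.8],[0,0,-0.8],[0,0,-0.54],[0.4,0.16,0],[0.7,0.28,0],[0.7,0.29,0],[0.7,0.29,0],[0.7,0.29,0]],"twist":[[0,0,0],[0,0,0],[0,0,0],[0,0,0],[0,0,0],[0,0,0],[0,0,0],[0,0,0],[0,0,0],[0,0,0]],"hand":[26,26,26,26,26,26,26,26,26,26]}'
python3 -m jog '{"translation":[[0.7,0.29,0],[0.7,0.29,0],[0.7,0.29,0],[0.7,0.29,0],[0.45,0.18,0],[0,0,0],[0,0,0]],"twist":[[0,0,0],[0,0,0],[0,0,0],[0,0,0],[0,0,0],[0,0,0],[0,0,0]],"hand":[26,26,26,26,26,26,26]}'
python3 plan.py .5584 .2497 .0135 -8
```

```text
clock: 25.7
ee_pos: [0.505, 0.1598, 0.0984]
ee_rot: [-0.0, 0.755, 0.656, -0.001]
force: [-0.5, -0.5, -0.7]
grip_width: 0.332
finger_force: 29.8
clock: 26.58
ee_pos: [0.5577, 0.249, 0.0991]
ee_rot: [-0.0, 0.755, 0.656, -0.001]
force: [0.2, -0.1, 0.3]
grip_width: 0.331
finger_force: 29.8
pos [0.5577 0.249  0.0991] close -7.99 tilt [-0.0011 -0.0007] j [ 0.29  0.43 -0.04  1.1  -0.    2.  ] w 28.2 F [ 0.2 -0.1  0.3]
twist z 0.001  shift [0.026 0.02  2.854]
```

```bash
python3 -m jog '{"translation":[[0.02,0.02,0.5],[0,0,0.7],[0,0,0.7],[0,0,0.5],[0,0,0.3],[0,0,0.1],[0,0,0],[0,0,0]],"twist":[[0,0,0],[0,0,0],[0,0,0],[0,0,0],[0,0,0],[0,0,0],[0,0,0],[0,0,0]],"hand":[26,26,26,26,26,26,26,26]}'
python3 plan.py .5584 .2497 .0135 -8
```

```text
clock: 27.58
ee_pos: [0.5596, 0.2501, 0.0163]
ee_rot: [0.0, 0.755, 0.656, 0.001]
force: [-0.0, -0.1, 0.1]
grip_width: 0.332
finger_force: 29.8
pos [0.5596 0.2501 0.0163] close -7.99 tilt [0.0013 0.0003] j [ 0.29  0.5  -0.15  0.92 -0.    2.  ] w 28.3 F [-0.  -0.1  0.1]
twist z 0.001  shift [-0.019 -0.037  0.093]
```

```bash
python3 -m jog '{"translation":[[0,0,0.1],[0,0,0],[0,0,0],[0,0,0],[0,0,0],[0,0,0],[0,0,0]],"twist":[[0,0,0],[0,0,0],[0,0,0],[0,0,0],[0,0,0],[0,0,0],[0,0,0]],"hand":[26,26,26,30,34,38,40]}'
python3 -m jog '{"translation":[[0,0,0],[0,0,-0.3],[0,0,-0.7],[0,0,-1],[0,0,-1],[0,0,-1],[0,0,0],[0,0,0]],"twist":[[0,0,0],[0,0,0],[0,0,0],[0,0,0],[0,0,0],[0,0,0],[0,0,0],[0,0,0]],"hand":[40,40,40,40,40,40,40,40]}'
python3 plan.py .394 .258 .12 2.5
python3 - <<'E'
from h import *
s=imaging.grab_frame('side');cv2.imwrite('pics/s8.png',s[:,:,::-1])
h=cv2.cvtColor(s,cv2.COLOR_RGB2HSV)[150:215,240:300]
m=cv2.inRange(h,(100,100,60),(125,255,255));ys,xs=np.nonzero(m);print('cap',len(xs),xs.min()+240,xs.max()+240,ys.min()+150,ys.max()+150)
print('want tip/base cap',proj('side',[(.559,.250,.094),(.559,.250,.068),(.559,.250,.004)]))
E
```

```text
clock: 28.45
ee_pos: [0.5589, 0.2499, 0.0125]
ee_rot: [0.0, 0.755, 0.656, -0.0]
force: [-0.3, -0.5, -0.4]
grip_width: 0.465
finger_force: 0.0
clock: 29.45
ee_pos: [0.5588, 0.2498, 0.1324]
ee_rot: [0.0, 0.755, 0.656, -0.0]
force: [0.2, 0.7, 0.1]
grip_width: 0.467
finger_force: 0.0
pos [0.5588 0.2498 0.1324] close -7.99 tilt [-0.0001 -0.0001] j [ 0.29  0.41  0.02  1.17 -0.    2.  ] w 39.9 F [0.2 0.7 0.1]
twist z -1.049  shift [ 0.511 -5.476  0.413]
cap 19 265 268 177 183
want tip/base cap [[265.8586885  175.62672649]
 [266.04972505 183.50136931]
 [266.51168189 202.37681991]]
```

The bottle's cap is at side px (265–268, 177–183), against (266, 176–183) predicted, so it stands in its bay. Next, the cutters.

```bash
python3 -m jog '{"translation":[[0,0,0],[0,0,0],[0.1,-0.9,0],[0.1,-0.9,0],[0.1,-0.9,0],[0.1,-0.9,0],[0.1,-0.9,0],[0,-0.98,0.4],[0,0,0],[0,0,0]],"twist":[[0,0,-0.5],[0,0,-0.55],[0,0,0],[0,0,0],[0,0,0],[0,0,0],[0,0,0],[0,0,0],[0,0,0],[0,0,0]],"hand":[40,40,40,40,40,40,40,40,40,40]}'
python3 -m jog '{"translation":[[0,0,1],[0,0,1],[0,0,1],[0,0,0.5],[0,0,0],[0,0,0]],"twist":[[0,0,0],[0,0,0],[0,0,0],[0,0,0],[0,0,0],[0,0,0]],"hand":[40,40,40,40,40,40]}'
python3 plan.py .394 .258 -.026 2.5
python3 - <<'E'
from h import *
s=imaging.grab_frame('side')
cv2.imwrite('pics/a9.png',cv2.resize(s[165:235,180:280,::-1],None,fx=7,fy=7,interpolation=2))
p=sensors.get_state()['ee_pos'];print(p)
for dz in(0,.01,.02,.03):print(dz,[((proj('side',p+[k,0,dz])[0]-[180,165])*7).round(0) for k in(-.027,.027)])
E
```

```text
clock: 30.75
ee_pos: [0.3943, 0.2577, 0.1202]
ee_rot: [0.0, 0.691, 0.722, -0.0]
force: [0.9, 0.7, -0.8]
grip_width: 0.466
finger_force: 0.0
clock: 31.5
ee_pos: [0.3952, 0.2579, 0.0161]
ee_rot: [0.0, 0.692, 0.722, 0.0]
force: [0.1, 0.2, -0.0]
grip_width: 0.468
finger_force: 0.0
pos [0.3952 0.2579 0.0161] close 2.49 tilt [0.001  0.0003] j [ 0.41  0.26 -0.52  0.79 -0.    1.94] w 40.0 F [ 0.1  0.2 -0. ]
twist z -0.001  shift [ 0.004 -0.041  1.403]
[0.39534604 0.25801007 0.01632961]
0 [array([195., 303.]), array([313., 282.])]
0.01 [array([193., 282.]), array([312., 261.])]
0.02 [array([191., 261.]), array([311., 240.])]
0.03 [array([189., 239.]), array([309., 218.])]
```

View pics/a9.png

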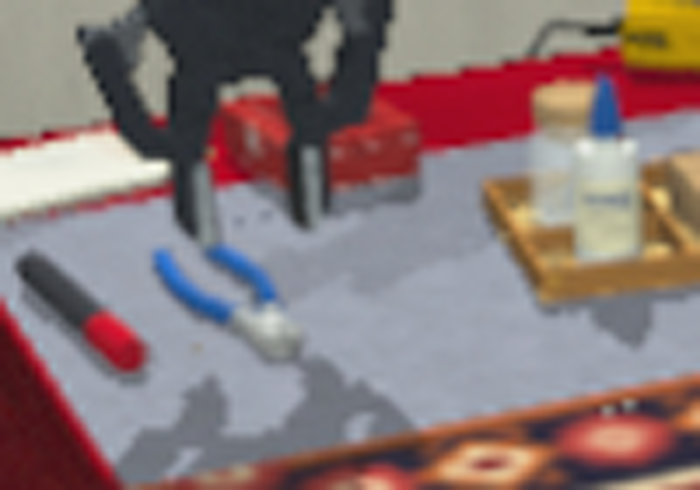

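Side crop: tips at (203,246) and (313,227), about 27 mm above reported TCP. The cutters' neck is at about (247,318), directly beneath. Jar and bottle stand in their bays. Descending under force guard.

```bash
python3 -m jog '{"translation":[[0,-0.04,0.5],[0,0,0.5],[0,0,0.25],[0,0,0],[0,0,0]],"twist":[[0,0,0],[0,0,0],[0,0,0],[0,0,0],[0,0,0]],"hand":[36,36,36,36,36]}'
python3 -m jog '{"translation":[[0,0,0.07],[0,0,0]],"twist":[[0,0,0],[0,0,0]],"hand":[36,36]}'
python3 -m jog '{"translation":[[0,0,0.06],[0,0,0]],"twist":[[0,0,0],[0,0,0]],"hand":[36,36]}'
python3 plan.py .394 .258 -.026 2.5
```

```text
clock: 32.17
ee_pos: [0.3935, 0.2579, -0.0213]
ee_rot: [0.0, 0.691, 0.722, 0.0]
force: [0.8, -0.8, -1.3]
grip_width: 0.421
finger_force: 0.0
clock: 32.42
ee_pos: [0.393, 0.2577, -0.0239]
ee_rot: [0.0, 0.691, 0.722, 0.0]
force: [0.7, -0.5, 0.3]
grip_width: 0.418
finger_force: 0.0
clock: 32.67
ee_pos: [0.3928, 0.2576, -0.026]
ee_rot: [-0.0, 0.691, 0.722, -0.0]
force: [-0.6, -0.2, -0.5]
grip_width: 0.422
finger_force: 0.0
pos [ 0.3928  0.2576 -0.026 ] close 2.51 tilt [-0.0002 -0.0002] j [ 0.41  0.32 -0.57  0.68 -0.    1.94] w 36.1 F [-0.6 -0.2 -0.5]
twist z 0.001  shift [0.012 0.041 0.001]
```

```bash
python3 -m jog '{"translation":[[0,0,0],[0,0,0],[0,0,0],[0,0,0],[0,0,0],[0,0,0]],"twist":[[0,0,0],[0,0,0],[0,0,0],[0,0,0],[0,0,0],[0,0,0]],"hand":[28,16,16,16,16,16]}' 50
python3 -m jog '{"translation":[[0,0,-0.3],[0,0,-0.6],[0,0,0],[0,0,0]],"twist":[[0,0,0],[0,0,0],[0,0,0],[0,0,0]],"hand":[16,16,16,16]}'
python3 plan.py .6702 .0265 .12 -8.7
```

```text
clock: 33.42
ee_pos: [0.393, 0.2577, -0.0257]
ee_rot: [0.0, 0.691, 0.722, 0.0]
force: [-0.4, -0.6, 4.8]
grip_width: 0.199
finger_force: 44.1
clock: 33.92
ee_pos: [0.3927, 0.2575, 0.0008]
ee_rot: [0.0, 0.691, 0.722, -0.0]
force: [-0.1, -0.1, -1.4]
grip_width: 0.201
finger_force: 43.1
pos [0.3927 0.2575 0.0008] close 2.51 tilt [-0.0002 -0.0002] j [ 0.41  0.28 -0.54  0.75 -0.    1.94] w 17.1 F [-0.1 -0.1 -1.4]
twist z 1.121  shift [-6.213 10.308 -3.972]
```

```bash
python3 -m jog '{"translation":[[0,0,-0.6],[0,0,-0.9],[0,0,-0.9],[0,0,-0.9],[0,0,-0.67],[0,0,0],[0,0,0]],"twist":[[0,0,0],[0,0,0],[0,0,0],[0,0,0],[0,0,0],[0,0,0],[0,0,0]],"hand":[16,16,16,16,16,16,16]}'
python3 plan.py .6702 .0265 .12 -8.7
python3 - <<'E'
from h import *
s=imaging.grab_frame('side');t=imaging.grab_frame('top')
cv2.imwrite('pics/s10.png',s[:,:,::-1]);cv2.imwrite('pics/t10.png',t[:,:,::-1])
p=sensors.get_state()['ee_pos']
for n,im,b in(('side',s,(180,120,250,215)),('top',t,(120,215,200,275))):
    h=cv2.cvtColor(im,cv2.COLOR_RGB2HSV)[b[1]:b[3],b[0]:b[2]]
    m=cv2.inRange(h,(100,120,60),(125,255,255));ys,xs=np.nonzero(m);xs=xs+b[0];ys=ys+b[1]
    print(n,len(xs));
    for x in np.unique(xs)[::3]: print(x,ys[xs==x].min(),ys[xs==x].max(),end='; ')
    print()
# predicted handle ends if level, underside 26mm above TCP
for e in((.013,.0945),(-.013,.0945),(0,.04)):
    X=p+[e[0]-.04*e[1],e[1],.031]; print(e,proj('side',X)[0].round(1),proj('top',X)[0].round(1))
E
```

```text
clock: 34.8
ee_pos: [0.3922, 0.2573, 0.119]
ee_rot: [-0.0, 0.691, 0.722, -0.001]
force: [-0.1, -0.1, -0.8]
grip_width: 0.198
finger_force: 43.1
pos [0.3922 0.2573 0.119 ] close 2.51 tilt [-0.0016 -0.0008] j [ 0.41  0.16 -0.37  1.05 -0.    1.94] w 16.9 F [-0.1 -0.1 -0.8]
twist z 1.121  shift [-6.204 10.325 -0.034]
side 31
198 159 159; 201 161 163; 204 163 164; 211 160 161; 214 160 162; 
top 0

(0.013, 0.0945) [206.2 156.8] [133.8 244.2]
(-0.013, 0.0945) [198.1 157.9] [133.3 255.2]
(0, 0.04) [207.8 161.6] [156.3 249.5]
```

The handle ends sit within 1 px of where a level, correctly gripped pair would appear. Carrying the cutters to the far lane.

```bash
python3 -m jog '{"translation":[[0,0,0],[0,0,0],[-0.3,0.5,0],[-0.55,0.92,0],[-0.55,0.92,0],[-0.55,0.92,0],[-0.55,0.92,0],[-0.55,0.92,0],[-0.55,0.92,0],[-0.55,0.92,0]],"twist":[[0,0,0.55],[0,0,0.57],[0,0,0],[0,0,0],[0,0,0],[0,0,0],[0,0,0],[0,0,0],[0,0,0],[0,0,0]],"hand":[16,16,16,16,16,16,16,16,16,16]}'
python3 -m jog '{"translation":[[-0.55,0.92,0],[-0.55,0.92,0],[-0.55,0.92,0],[-0.4,0.6,0],[0,0,0],[0,0,0]],"twist":[[0,0,0],[0,0,0],[0,0,0],[0,0,0],[0,0,0],[0,0,0]],"hand":[16,16,16,16,16,16]}'
python3 plan.py .6702 .0265 -.019 -8.7
```

```text
clock: 36.15
ee_pos: [0.581, 0.1012, 0.1194]
ee_rot: [-0.0, 0.758, 0.652, -0.0]
force: [-0.2, 0.2, -1.4]
grip_width: 0.199
finger_force: 43.0
clock: 36.9
ee_pos: [0.6696, 0.0267, 0.1194]
ee_rot: [-0.001, 0.759, 0.652, -0.001]
force: [-0.3, -0.6, -0.5]
grip_width: 0.197
finger_force: 43.1
pos [0.6696 0.0267 0.1194] close -8.67 tilt [-0.0017  0.0001] j [-0.08  0.53  0.17  1.21  0.    1.64] w 16.8 F [-0.3 -0.6 -0.5]
twist z 0.003  shift [-4.000e-03  2.100e-02  4.613e+00]
```

```bash
python3 -m jog '{"translation":[[0,0.02,0.5],[0,0,0.9],[0,0,1],[0,0,0.9],[0,0,0.7],[0,0,0.4],[0,0,0],[0,0,0]],"twist":[[0,0,0],[0,0,0],[0,0,0],[0,0,0],[0,0,0],[0,0,0],[0,0,0],[0,0,0]],"hand":[16,16,16,16,16,16,16,16]}'
python3 -m jog '{"translation":[[0,0,0.1],[0,0,0],[0,0,0]],"twist":[[0,0,0],[0,0,0],[0,0,0]],"hand":[16,16,16]}'
python3 -m jog '{"translation":[[0,0,0.1],[0,0,0],[0,0,0]],"twist":[[0,0,0],[0,0,0],[0,0,0]],"hand":[16,16,16]}'
python3 plan.py .6702 .0265 -.020 -8.7
```

```text
clock: 37.9
ee_pos: [0.6715, 0.0271, -0.0108]
ee_rot: [0.001, 0.759, 0.652, 0.0]
force: [-0.0, 0.1, -0.6]
grip_width: 0.2
finger_force: 43.1
clock: 38.28
ee_pos: [0.671, 0.027, -0.0145]
ee_rot: [0.0, 0.759, 0.651, 0.0]
force: [-0.1, -0.1, -1.9]
grip_width: 0.197
finger_force: 43.1
clock: 38.65
ee_pos: [0.6708, 0.027, -0.0178]
ee_rot: [-0.0, 0.759, 0.651, -0.0]
force: [0.1, -0.5, -1.5]
grip_width: 0.2
finger_force: 43.1
pos [ 0.6708  0.027  -0.0178] close -8.69 tilt [-0.0002 -0.0001] j [-0.08  0.63 -0.01  0.93 -0.    1.64] w 17.1 F [ 0.1 -0.5 -1.5]
twist z 0.001  shift [-0.019 -0.016  0.072]
```

```bash
python3 -m jog '{"translation":[[0,0,0.07],[0,0,0],[0,0,0]],"twist":[[0,0,0],[0,0,0],[0,0,0]],"hand":[16,16,16]}'
python3 -m jog '{"translation":[[0,0,0],[0,0,0],[0,0,0],[0,0,0],[0,0,-0.3],[0,0,-0.7],[0,0,-1],[0,0,-1],[0,0,-1],[0,0,-1]],"twist":[[0,0,0],[0,0,0],[0,0,0],[0,0,0],[0,0,0],[0,0,0],[0,0,0],[0,0,0],[0,0,0],[0,0,0]],"hand":[20,24,28,30,30,30,30,40,40,40]}'
python3 plan.py .425 -.291 .15 5.9
```

```text
clock: 39.02
ee_pos: [0.6709, 0.027, -0.0198]
ee_rot: [0.0, 0.759, 0.652, -0.0]
force: [-0.1, -0.3, -0.8]
grip_width: 0.2
finger_force: 43.4
clock: 40.28
ee_pos: [0.6709, 0.027, 0.132]
ee_rot: [0.0, 0.759, 0.652, 0.0]
force: [0.2, -0.3, 0.3]
grip_width: 0.468
finger_force: 0.0
pos [0.6709 0.027  0.132 ] close -8.69 tilt [ 0.0009 -0.0002] j [-0.08  0.53  0.2   1.24 -0.    1.64] w 40.0 F [ 0.2 -0.3  0.3]
twist z -1.459  shift [-9.702 -9.243 -0.599]
```

```bash
python3 - <<'E'
from h import *
for z in(.04,.06,.08,.1,.12,.14): print(z,plane('side',[(317,224),(331,221),(348,228)],z)[:,:2].round(3).tolist())
print(plane('top',[(318,172),(345,172),(330,222)],.06).round(3).tolist())
E
python3 -m jog '{"translation":[[0,0,-0.6],[0,0,0],[0,0,0]],"twist":[[0,0,-0.5],[0,0,-0.5],[0,0,-0.46]],"hand":[40,40,40]}'
python3 plan.py .425 -.291 .15 5.9
```

```text
0.04 [[0.582, -0.031], [0.625, -0.032], [0.641, -0.088]]
0.06 [[0.56, -0.068], [0.601, -0.069], [0.617, -0.123]]
0.08 [[0.538, -0.105], [0.577, -0.106], [0.592, -0.157]]
0.1 [[0.516, -0.142], [0.554, -0.143], [0.568, -0.192]]
0.12 [[0.494, -0.179], [0.53, -0.18], [0.543, -0.227]]
0.14 [[0.472, -0.216], [0.506, -0.217], [0.519, -0.261]]
[[0.601, -0.09, 0.06], [0.603, -0.161, 0.06], [0.471, -0.124, 0.06]]
clock: 40.65
ee_pos: [0.6712, 0.027, 0.1495]
ee_rot: [0.001, 0.669, 0.744, 0.0]
force: [-0.5, -0.4, -1.0]
grip_width: 0.469
finger_force: 0.0
pos [0.6712 0.027  0.1495] close 6.06 tilt [ 0.0017 -0.0002] j [-0.08  0.52  0.23  1.28 -0.    1.39] w 40.0 F [-0.5 -0.4 -1. ]
twist z 0.016  shift [-9.699 -9.253 -0.015]
```

```bash
python3 -m jog '{"translation":[[-0.88,-0.84,0],[-0.88,-0.84,0],[-0.88,-0.84,0],[-0.88,-0.84,0],[-0.88,-0.84,0],[-0.88,-0.84,0],[-0.88,-0.84,0],[-0.88,-0.84,0],[-0.88,-0.84,0],[-0.88,-0.84,0]],"twist":[[0,0,0],[0,0,0],[0,0,0],[0,0,0],[0,0,0],[0,0,0],[0,0,0],[0,0,0],[0,0,0],[0,0,0]],"hand":[40,40,40,40,40,40,40,40,40,40]}'
python3 -m jog '{"translation":[[-0.9,-0.85,0],[0,0,0.8],[0,0,1],[0,0,1],[0,0,0.8],[0,0,0],[0,0,0]],"twist":[[0,0,0.02],[0,0,0],[0,0,0],[0,0,0],[0,0,0],[0,0,0],[0,0,0]],"hand":[40,40,40,40,40,40,40]}'
python3 plan.py .425 -.291 -.026 5.9
python3 - <<'E'
from h import *
s=imaging.grab_frame('side');t=imaging.grab_frame('top');cv2.imwrite('pics/s11.png',s[:,:,::-1]);cv2.imwrite('pics/t11.png',t[:,:,::-1])
h=cv2.cvtColor(t,cv2.COLOR_RGB2HSV)[120:200,220:310];m=cv2.inRange(h,(100,100,60),(125,255,255));ys,xs=np.nonzero(m)
P=plane('top',np.c_[xs+220,ys+120],.011)[:,:2]
r=np.radians(-8.7);d=P-[.643,.060];L=np.c_[d[:,0]*np.cos(r)+d[:,1]*np.sin(r),-d[:,0]*np.sin(r)+d[:,1]*np.cos(r)]*1000
print('cutter handles in tray frame',len(L),L.min(0),L.max(0))
u=L[L[:,1]>L[:,1].max()-25];print(u.min(0),u.max(0))
h=cv2.cvtColor(s,cv2.COLOR_RGB2HSV)[210:330,260:345]
m=cv2.inRange(h,(0,190,120),(6,255,255))|cv2.inRange(h,(174,190,120),(180,255,255))
E
```

```text
clock: 41.9
ee_pos: [0.4467, -0.2625, 0.1491]
ee_rot: [0.001, 0.67, 0.743, -0.0]
force: [0.5, 0.2, -0.1]
grip_width: 0.469
finger_force: 0.0
clock: 42.78
ee_pos: [0.4254, -0.2916, 0.0414]
ee_rot: [0.001, 0.671, 0.741, -0.0]
force: [0.3, 0.0, -0.2]
grip_width: 0.466
finger_force: 0.0
pos [ 0.4254 -0.2916  0.0414] close 5.71 tilt [ 0.0012 -0.0012] j [-0.76  0.31 -0.38  0.88 -0.    0.71] w 39.8 F [ 0.3  0.  -0.2]
twist z -0.019  shift [ 0.02  -0.011  2.248]
cutter handles in tray frame 101 [ 13.89943707 -12.64805963] [51.60326121 65.54577468]
[15.50959209 42.21151922] [50.13963568 65.54577468]
```

The cutters lie in the far lane: handles span x 14–52 mm in the tray frame (lane +2 to +62), y up to 66. Now down on the flat pliers.

```bash
python3 -m jog '{"translation":[[0.02,0,0.6],[0,0,0.7],[0,0,0.5],[0,0,0.25],[0,0,0],[0,0,0]],"twist":[[0,0,-0.02],[0,0,0],[0,0,0],[0,0,0],[0,0,0],[0,0,0]],"hand":[36,36,36,36,36,36]}'
python3 -m jog '{"translation":[[0,0,0.1],[0,0,0]],"twist":[[0,0,0],[0,0,0]],"hand":[36,36]}'
python3 plan.py .425 -.291 -.026 5.9
```

```text
clock: 43.62
ee_pos: [0.4252, -0.2908, -0.0207]
ee_rot: [0.001, 0.67, 0.743, -0.0]
force: [0.0, -0.9, 0.8]
grip_width: 0.425
finger_force: 0.0
clock: 43.88
ee_pos: [0.4248, -0.2905, -0.0242]
ee_rot: [0.0, 0.67, 0.743, -0.0]
force: [0.7, -0.8, -0.6]
grip_width: 0.419
finger_force: 0.0
pos [ 0.4248 -0.2905 -0.0242] close 5.91 tilt [ 0.0001 -0.0002] j [-0.76  0.38 -0.46  0.73 -0.    0.71] w 35.8 F [ 0.7 -0.8 -0.6]
twist z 0.001  shift [-0.019  0.006  0.06 ]
```

```bash
python3 -m jog '{"translation":[[0,0,0.05],[0,0,0],[0,0,0],[0,0,0],[0,0,0],[0,0,0],[0,0,0]],"twist":[[0,0,0],[0,0,0],[0,0,0],[0,0,0],[0,0,0],[0,0,0],[0,0,0]],"hand":[36,28,16,16,16,16,16]}' 50
python3 -m jog '{"translation":[[0,0,-0.3],[0,0,-0.7],[0,0,-1],[0,0,-1],[0,0,-1],[0,0,-1],[0,0,-0.8],[0,0,0],[0,0,0]],"twist":[[0,0,0],[0,0,0],[0,0,0],[0,0,0],[0,0,0],[0,0,0],[0,0,0],[0,0,0],[0,0,0]],"hand":[16,16,16,16,16,16,16,16,16]}'
python3 plan.py .6081 .0431 .15 -8.7
python3 - <<'E'
from h import *
s=imaging.grab_frame('side');p=sensors.get_state()['ee_pos'];cv2.imwrite('pics/s12.png',s[:,:,::-1])
b=(200,150,345,330);h=cv2.cvtColor(s,cv2.COLOR_RGB2HSV)[b[1]:b[3],b[0]:b[2]]
m=cv2.inRange(h,(0,215,150),(5,255,255))|cv2.inRange(h,(176,215,150),(180,255,255))
n,l,st,c=cv2.connectedComponentsWithStats(m)
for i in range(1,n):
    if st[i,4]>8: print(st[i]+[b[0],b[1],0,0,0])
y=np.array([-np.sin(np.radians(5.9)),np.cos(np.radians(5.9)),0]);x=np.array([y[1],-y[0],0])
for e in((.012,.093),(-.012,.093),(.018,.05),(-.018,.05),(0,-.051)): print(e,proj('side',p+e[0]*x+e[1]*y+[0,0,.031])[0].round(1))
E
```

```text
clock: 44.75
ee_pos: [0.4248, -0.2906, -0.0256]
ee_rot: [0.0, 0.67, 0.743, -0.0]
force: [-0.0, -0.4, 4.1]
grip_width: 0.205
finger_force: 57.7
clock: 45.88
ee_pos: [0.4242, -0.2899, 0.1473]
ee_rot: [-0.001, 0.67, 0.743, -0.0]
force: [-0.2, -0.4, -1.0]
grip_width: 0.2
finger_force: 57.0
pos [ 0.4242 -0.2899  0.1473] close 5.91 tilt [-0.0009  0.0008] j [-0.76  0.22 -0.22  1.14 -0.    0.71] w 17.1 F [-0.2 -0.4 -1. ]
twist z 1.461  shift [11.901  4.379 -0.09 ]
[292 208  11   6  26]
[282 211  21  14  57]
(0.012, 0.093) [292.8 207.5]
(-0.012, 0.093) [282.7 210. ]
(0.018, 0.05) [307.3 214.1]
(-0.018, 0.05) [291.8 218.1]
(0, -0.051) [331.7 235.9]
```

Held level: the handle ends are at (282,211) and (292,208), against (283,210) and (293,207.5) predicted. Carrying to the near lane.

```bash
python3 -m jog '{"translation":[[0,0,-0.1],[0,0,0],[0,0,0],[0.5,0.18,0],[0.95,0.35,0],[0.95,0.35,0],[0.95,0.35,0],[0.95,0.35,0],[0.95,0.35,0],[0.95,0.35,0]],"twist":[[0,0,0.49],[0,0,0.49],[0,0,0.48],[0,0,0],[0,0,0],[0,0,0],[0,0,0],[0,0,0],[0,0,0],[0,0,0]],"hand":[16,16,16,16,16,16,16,16,16,16]}'
python3 -m jog '{"translation":[[0.95,0.35,0],[0.95,0.35,0],[0.95,0.35,0],[0.95,0.35,0],[0.95,0.35,0],[0.95,0.35,0],[0,0,0],[0,0,0]],"twist":[[0,0,0],[0,0,0],[0,0,0],[0,0,0],[0,0,0],[0,0,0],[0,0,0],[0,0,0]],"hand":[16,16,16,16,16,16,16,16]}'
python3 plan.py .6081 .0431 -.020 -8.7
```

```text
clock: 47.18
ee_pos: [0.5204, -0.1147, 0.1504]
ee_rot: [-0.001, 0.758, 0.652, -0.0]
force: [-0.8, -0.4, -0.6]
grip_width: 0.2
finger_force: 57.0
clock: 48.18
ee_pos: [0.6077, 0.0432, 0.1504]
ee_rot: [-0.001, 0.758, 0.652, -0.001]
force: [-0.1, 0.0, -1.1]
grip_width: 0.202
finger_force: 57.1
pos [0.6077 0.0432 0.1504] close -8.59 tilt [-0.0018 -0.0002] j [-0.06  0.4   0.04  1.21 -0.    1.66] w 17.3 F [-0.1  0.  -1.1]
twist z 0.011  shift [-2.000e-03  1.300e-02  5.679e+00]
```

```bash
python3 -m jog '{"translation":[[0,0,0.5],[0,0,1],[0,0,1],[0,0,1],[0,0,0.9],[0,0,0.7],[0,0,0.3],[0,0,0],[0,0,0]],"twist":[[0,0,0.01],[0,0,0],[0,0,0],[0,0,0],[0,0,0],[0,0,0],[0,0,0],[0,0,0],[0,0,0]],"hand":[16,16,16,16,16,16,16,16,16]}'
python3 -m jog '{"translation":[[0,0,0.12],[0,0,0],[0,0,0]],"twist":[[0,0,0],[0,0,0],[0,0,0]],"hand":[16,16,16]}'
python3 plan.py .6081 .0431 -.020 -8.7
```

```text
clock: 49.3
ee_pos: [0.6092, 0.0424, -0.01]
ee_rot: [0.001, 0.759, 0.651, 0.001]
force: [-0.3, -0.8, -1.0]
grip_width: 0.2
finger_force: 57.1
clock: 49.68
ee_pos: [0.6087, 0.0427, -0.0142]
ee_rot: [0.0, 0.759, 0.651, 0.0]
force: [-0.3, 0.0, -0.4]
grip_width: 0.198
finger_force: 57.1
pos [ 0.6087  0.0427 -0.0142] close -8.78 tilt [ 0.0003 -0.0001] j [-0.06  0.52 -0.19  0.85 -0.    1.66] w 16.9 F [-0.3  0.  -0.4]
twist z -0.008  shift [ 0.011 -0.021  0.193]
```

```bash
python3 -m jog '{"translation":[[0,0,0.1],[0,0,0.09],[0,0,0],[0,0,0]],"twist":[[0,0,0],[0,0,0],[0,0,0],[0,0,0]],"hand":[16,16,16,16]}'
python3 -m jog '{"translation":[[0,0,0],[0,0,0],[0,0,0],[0,0,0],[0,0,-0.3],[0,0,-0.7],[0,0,-1],[0,0,-1],[0,0,-1],[0,0,-1]],"twist":[[0,0,0],[0,0,0],[0,0,0],[0,0,0],[0,0,0],[0,0,0],[0,0,0],[0,0,0],[0,0,0],[0,0,0]],"hand":[20,24,28,30,30,30,30,30,30,30]}'
python3 -m jog '{"translation":[[-0.9,0,0],[-0.9,0,0],[-0.9,0,0],[-0.9,0,0],[-0.9,0,0],[-0.9,0,0],[-0.9,0,0],[-0.9,0,0],[0,0,0],[0,0,0]],"twist":[[0,0,0],[0,0,0],[0,0,0],[0,0,0],[0,0,0],[0,0,0],[0,0,0],[0,0,0],[0,0,0],[0,0,0]],"hand":[30,30,30,30,30,30,30,30,30,30]}'
python3 - <<'E'
from h import *
t=imaging.grab_frame('top');s=imaging.grab_frame('side')
A=cv2.resize(t[130:265,90:310],(780,479),interpolation=2)[:,:400]
a=cv2.resize(t[125:265,135:305],(425,350),interpolation=2);b=cv2.resize(s[150:265,220:340],(365,350),interpolation=2)
cv2.imwrite('pics/end.png',np.hstack([a,b])[:,:,::-1])
E
```

```text
clock: 50.18
ee_pos: [0.6085, 0.0426, -0.0202]
ee_rot: [-0.0, 0.759, 0.651, -0.0]
force: [-0.6, 0.4, -0.8]
grip_width: 0.203
finger_force: 57.5
clock: 51.42
ee_pos: [0.6086, 0.0426, 0.1317]
ee_rot: [0.0, 0.759, 0.651, 0.0]
force: [1.3, -0.2, 0.1]
grip_width: 0.351
finger_force: 0.0
clock: 52.68
ee_pos: [0.5755, -0.1704, 0.1303]
ee_rot: [-0.0, 0.759, 0.651, 0.0]
force: [-0.6, -0.3, -0.3]
grip_width: 0.351
finger_force: 0.0
```

View pics/end.png

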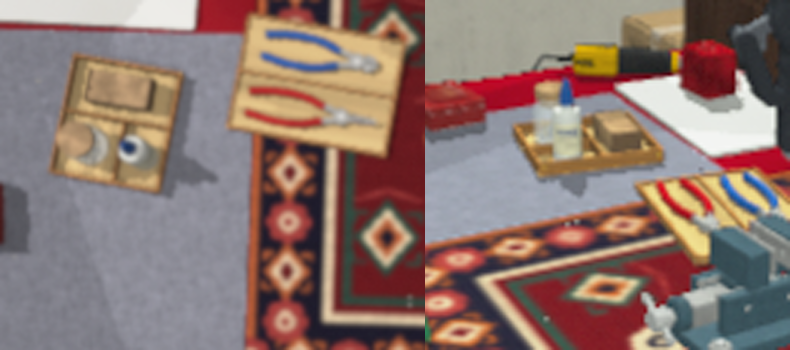

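The final picture shows everything in place: the block flat in the long bay (118,88), jar (85,143) and bottle (135,150) upright, and blue (322,50) and red (308,107) pliers each inside a lane.

```bash
python3 -c "
from station import robot; print(robot.finish_job())"
```

```text
the job is handed in; nothing more can be done
None
```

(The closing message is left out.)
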